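Index the vial carousel one hole

TASK

Bring the next vial to the reader: with your fingertips, gently press in the black dished plunger on the carousel and turn the turntable anticlockwise (seen from above) by one hole, not further, then let the plunger spring up so that its pin locks in that hole. Do not pinch or lift anything: the vials stay in their pockets and the other things on the bench stay where they are.

Things in the scene. Friction and masses are not known exactly. Their poses are not given: they have to be found in the camera images.
- cap_dish (a point): Centre of the dish floor on top of the plunger's black cap: an open round dish, 54 mm outside, 46 mm inside, flat floor, rim 16 mm high. It rides on the turntable 70 mm from its axis. Floor 54 mm above the bench when out, 43.5 mm when fully in. Shut fingertips fit in it, press it down, and push sideways on its rim to swing the turntable (top face 36 mm above the bench)
- plunger (a joint): Plunger travel, m: 0 = up and out (pin in a hole, turntable locked), 0.0105 = fully in; from 0.0085 on the turntable is free. Spring 3.5 N to start, 5.8 N fully in. Let go between holes, the pin stays held down under the ring (about 0.008); let go within 0.03 rad of a hole it springs up into it and centres the turntable. A finger that holds the cap down or pushes hard on its rim keeps it down
- pin_tip (a point): Tip of the upright domed steel index pin, 9 mm thick, straight outward from the cap, 115 mm from the axis; it goes down and up with the cap. Up in a hole it stands 2.5 mm above the ring
- turntable (a joint): Angle of the turntable about its upright axis, rad, 0 in the hole where it starts, growing anticlockwise as seen from above; the next hole anticlockwise is at 1.047 (60 degrees). Play in a hole about 0.01 rad either way. It turns with light friction, about 1 N at the cap, and stays where it is left
- axis (a point): Point on the turntable's upright axis at the height of its top face, 36 mm above the bench. The turntable is a level aluminium disc of 200 mm diameter with a low dark hub nut (up to 49 mm above the bench), inside a fixed grey base of 254 mm diameter
- next_hole (a point): Centre, at the top face, of the hole that the index pin must enter: the next one anticlockwise of the pin. The fixed aluminium index ring round the turntable (top 36 mm above the bench, 6 mm thick) has six square holes about 11 mm wide, 60 degrees apart, 115 mm from the axis
- reader_window (a point): Window of the white tube reader, a fixed block 36x50 mm, 76 mm tall, standing just outside the index ring; it looks at the axis. The vial before it is the one being read
- indexer: The fixed base of the carousel, screwed to the bench: a grey round base of 254 mm diameter, 36 mm tall; origin on the axis at bench level, z up. The reader lies 30 degrees anticlockwise of its x axis, the starting hole at 150 degrees, the next hole at 210 degrees
- vial_0: Loose vial with a screw cap, 16 mm thick, 40 mm tall, standing in a grey pocket of the turntable, 78 mm from the axis, the next to be read, one pocket clockwise of the reader. Origin at the centre of its underside, z up along the vial; its top is 79 mm above the bench. The pocket is 15 mm deep
- vial_1: Loose vial with a screw cap, 16 mm thick, 40 mm tall, standing in a grey pocket of the turntable, 78 mm from the axis, two pockets clockwise of the reader. Origin at the centre of its underside, z up along the vial; its top is 79 mm above the bench. The pocket is 15 mm deep
- vial_2: Loose vial with a screw cap, 16 mm thick, 40 mm tall, standing in a grey pocket of the turntable, 78 mm from the axis, one pocket anticlockwise of the reader. Origin at the centre of its underside, z up along the vial; its top is 79 mm above the bench. The pocket is 15 mm deep
- vial_3: Loose vial with a screw cap, 16 mm thick, 40 mm tall, standing in a grey pocket of the turntable, 78 mm from the axis, before the reader at the start. Origin at the centre of its underside, z up along the vial; its top is 79 mm above the bench. The pocket is 15 mm deep
- forceps: Bystander: steel forceps lying on the bench, 18x134x9 mm; origin at the centre of its underside
- marker: Bystander: marker pen lying on the bench, 17x135x16 mm; origin at the centre of its underside
- beaker: Bystander: white plastic beaker, 65 mm across, 80 mm tall; origin at the centre of its underside
- cassette_b: Bystander: dark grey tube cassette, 31x92x80 mm; origin at the centre of its underside
- swab_packs: Bystander: stack of white gauze packs, 71x95x31 mm; origin at the centre of its underside

How it is judged (in metres and radians):
On the way, in this order (a step that is already met when the one before it is completed fails the run):
1. the plunger is pressed in while the turntable stands in its starting hole (value of joint plunger above 0.006 m and value of joint turntable between -0.1 and 0.1 rad), for 0.05 s.
2. the turntable is at the next hole and the plunger has sprung up, its pin in the hole (value of joint turntable between 1.0172 and 1.0772 rad and value of joint plunger below 0.003 m), for 0.2 s.
At the end, for the whole second after the job is handed in: The turntable stands at the next hole anticlockwise (1.047 rad, within 0.03), at rest; the plunger is out (less than 3 mm pressed), its pin in the hole; all four vials stand down in their pockets (within 4 mm of the pocket floor, upright within 0.2 rad) (all of step 2 and velocity of joint turntable between -0.05 and 0.05 rad/s and z of each of vial_0, vial_1, vial_2, vial_3 in the frame of indexer below 0.043 m and angle between each of vial_0, vial_1, vial_2, vial_3's own z axis and vertical below 0.2 rad); the robot touches nothing.
It fails at once if a vial is lifted in or out of its pocket, or tipped over (z of any of vial_0, vial_1, vial_2, vial_3 in the frame of indexer above 0.049 m or angle between any of vial_0, vial_1, vial_2, vial_3's own z axis and vertical above 0.35 rad).
It fails at once if the turntable is turned clockwise, away from its starting hole (value of joint turntable below -0.15 rad).
It fails at once if the turntable is turned well past the next hole, on towards the one after it (value of joint turntable above 1.4472 rad).
It fails at once if a bystander on the bench is moved more than 15 mm (distance of any of forceps, marker, beaker, cassette_b, swab_packs from where it was at the start of the episode above 0.015 m).
It fails at once if the carousel is pushed harder than 40 N (contact force between any of the fingers, the arm and indexer above 40 N).
It also fails if it takes over 38 s, if anything falls off the work surface, if the arm or the gripper's body presses on something with over 40 N, if the wrist force passes 120 N, or if a joint passes its speed limit or range.

ROBOT

A 7-joint arm with a two-finger parallel gripper is mounted at the origin on a cart in front of the work surface, level with it; the furniture and walls round the work are solid. World frame = base frame: x ahead of the robot, y to its left, z up, the work surface at z = 0. Lengths are in mm, angles in rad, forces in N, time in s.
With the tool pointing down it reaches from about 350 to 900 mm from the base axis. Payload 7.2 kg.
Tool frame: the origin (TCP) lies between the finger pads; the fingertips stand 14 mm ahead of it and the grasp point (between the pads) lies 5 mm behind it; z points along the fingers, y is the direction in which the jaws open and shut (so a half turn about z gives the same grasp; the last joint's range is limited). The gripper opens to 88 mm and grips with 3 to 60 N. Pads are 20 mm wide; open, the fingers measure 115 mm over their backs; the gripper's body (75 mm by 178 mm) begins 61 mm behind the grasp point.
Start: joints at [-1.326, 0.411, -0.013, 1.596, 0.006, 1.134, -0.082], TCP at [192.337, 594.672, 236.653] pointing down, gripper open.
Joint ranges: [-2.95, 2.95], [-0.29, 1.99], [-1.47, 1.44], [0.14, 2.54], [-1.03, 4.17], [0.13, 1.85], [-2.86, 2.86]. Speed limits (rad/s): [2.39, 2.39, 3.01, 3.01, 3.14, 3.14, 3.14].

INTERFACE

Orientations are given as a rotation vector (axis times angle).
In Python, from workcell import r gives the robot as it stands.
- The arm moves only by the tool drive_tool, never from a script. Its argument "series" is a list that holds one entry, the list of rows, each a list of 5 numbers: the shift along the tool's x, y, z in cm, then the turn about the tool's z in rad, then the finger opening in cm, from 0 to 8.78. A call has 1 to 5 rows; each row shifts and turns the commanded pose from where the row before left it, along the tool's axes as they then stand; what a row does not reach is not made up. A row lasts 1/10 s, in which the tool goes at most 50 mm and 8.59 degrees, less where a joint would pass 70% of its speed; a pose out of reach is approached as far as the arm can. A call is refused whole if a number of a shift passes 5 or a number of a turn 0.15, either way. A call with a gripper value outside its range is refused whole. The fingers move at their own pace and stop on an object; "grip_force" is the grip in N (left out, the last holds). Time passes only in rows, so rows that do not move let the fingers close. It gives the time, the measured TCP pose, the force and the opening at its end, in the units of the state.
- r.read_state(): the state, without advancing time (a new reading comes with each control period).
- r.snapshot(name): name is "scene" or "top" or "wrist"; returns (picture, depth): 400x640x3 uint8, red, green, blue; 400x640 float32, mm along the optical axis (not along the pixel's ray), 0 where there is no reading.
- r.camera_info(name): a dict with "K" (3x3 intrinsics, pixels), "R" (3x3) and "t" (3): a world point X has camera coordinates R X + t. Camera axes: x right, y down, z forward; pixel columns grow to the right and rows downward; lengths in mm; the calibration is good to about 2 mm. A picture is of the moment at which its call begins: read the wrist's pose just before it. camera_info takes no time and is no camera call; for the wrist camera it gives the pose at the moment of the call.
- r.sign_off(): hands the job in, once; it reports no verdict.
Trained networks look in the newest picture that a camera, given by its name, has taken for a name from the list of things; names that differ only in an ending like _2 or _b are one class to them, and where a whole thing is asked for, a point or a joint stands for the part that bears it (a point fixed in the world has none). Each returns a list of dicts, best first, with "confidence" (0 to 1); they miss things now and then, are a little off and sometimes report something else, mostly with a low value. They report only what shows in the picture. A call takes as long as a camera call.
- r.trace(camera, thing): "pixels" (400x640 bool, what is visible of it) and "location" ([column, row] in pixels, amid what is visible of it).
The state is a dict: "t": time; "joint_pos": joint angles; "qvel": joint speeds; "joint_efforts": joint torques, N m; "eef_pos": TCP position; "ee_rot": TCP orientation; "force": force on the tool from outside, world axes, zero at the start; "wrist_torque": the same for the moment, N m; "grip_width": finger opening in mm.
Only numpy, scipy, OpenCV 4.12 (cv2) and the standard library are available. Lean on these libraries where they do the work, as an engineer would, in place of code of your own. Each camera call takes 0.05 s, during which the arm holds its last target.

## Working session

There is one attempt and no reset: what is moved stays moved. The work goes in short steps, Python scripts to look and compute and a tool call to move; the robot and the scene stay as the last step left them, time stands still between calls to the robot, and variables do not carry over. Pictures are saved under pics/ and viewed, and the job is handed in when it is done.

Besides the shell and the picture viewer there is one more tool, called after "Call:" in YAML: its name, and indented under it one key for each argument. drive_tool: Moves the arm, as the interface text tells. Its arguments: {"type":"object","properties":{"series":{"type":"array"},"grip_force":{"type":"number"}},"required":["series"]}

```bash
mkdir -p pics; python3 - <<'E'
from workcell import r
import cv2,numpy as np
s=r.read_state();print({k:np.round(v,3) for k,v in s.items()})
for n in ("top","scene"):
    p,d=r.snapshot(n);cv2.imwrite(f"pics/{n}0.png",p[:,:,::-1]);np.save(f"pics/{n}0.npy",d)
    c=r.camera_info(n);K,R,t=map(np.array,(c["K"],c["R"],c["t"]))
    for th in ("cap_dish","pin_tip","axis","next_hole","reader_window","indexer","turntable"):
        for o in r.trace(n,th)[:1]:
            u,v=o["location"];z=d[int(v),int(u)]
            X=R.T@(z*np.linalg.inv(K)@[u,v,1]-t)
            print(n,th,round(o["confidence"],2),np.round([u,v]),np.round(X,1),o["pixels"].sum())
E
```

```text
{'t': np.float64(0.0), 'joint_pos': array([-1.326,  0.412, -0.013,  1.597,  0.006,  1.134, -0.082]), 'qvel': array([ 0.001,  0.   ,  0.001,  0.001,  0.   ,  0.001, -0.001]), 'joint_efforts': array([ 1.0000e-03, -5.8795e+01,  6.4200e-01, -2.9107e+01, -5.4000e-02,
        1.8000e-02,  0.0000e+00]), 'eef_pos': array([192.26 , 594.199, 235.83 ]), 'ee_rot': array([-4.890e-01, -3.103e+00,  2.000e-03]), 'force': array([0.252, 0.366, 0.321]), 'wrist_torque': array([-0.064, -0.023, -0.004]), 'grip_width': np.float64(87.779)}
top cap_dish 0.67 [321. 217.] [476.1  58.5  49.8] 247
top pin_tip 0.69 [317. 216.] [481.2  72.2  51.7] 245
top axis 0.73 [330. 194.] [546.4  29.6  47.3] 5359
top next_hole 0.64 [331. 198.] [535.2  28.1  48.1] 5384
top reader_window 0.78 [330. 195.] [543.7  31.6  44.5] 5517
top indexer 0.82 [330. 197.] [538.3  30.7  52.7] 5341
top turntable 0.95 [329. 200.] [530.2  34.   48.7] 3052
scene cap_dish 0.86 [315. 205.] [477.9  66.2  56.2] 371
scene pin_tip 0.65 [316. 206.] [480.9  64.1  53.3] 352
scene axis 0.61 [343. 218.] [532.4  11.2  38.8] 6780
scene next_hole 0.71 [342. 221.] [527.9   8.9  31.4] 6724
scene reader_window 0.81 [345. 218.] [535.8   8.5  40.6] 6566
scene indexer 0.75 [338. 221.] [517.1   7.9  35.9] 6743
scene turntable 0.72 [339. 217.] [524.8  18.7  38.4] 3448
```

```bash
python3 - <<'E'
import cv2
for n,b in (("top",(255,125,405,275)),("scene",(250,130,450,290))):
    p=cv2.imread(f"pics/{n}0.png");x0,y0,x1,y1=b
    k=4 if n=="scene" else 4
    cv2.imwrite(f"pics/{n}0c.png",cv2.resize(p[y0:y1,x0:x1],None,fx=k,fy=k,interpolation=cv2.INTER_CUBIC)[:600,:800])
E
```

```text
(no output)
```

View pics/top0c.png

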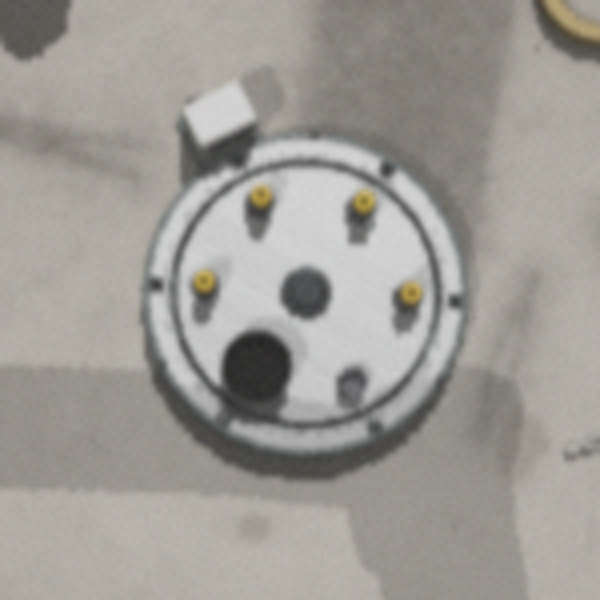

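View pics/scene0c.png

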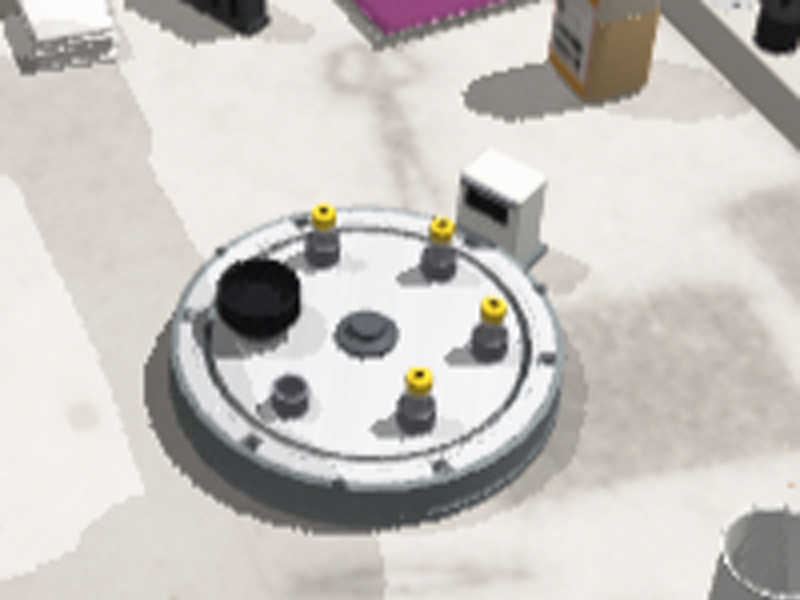

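View pics/scene0.png

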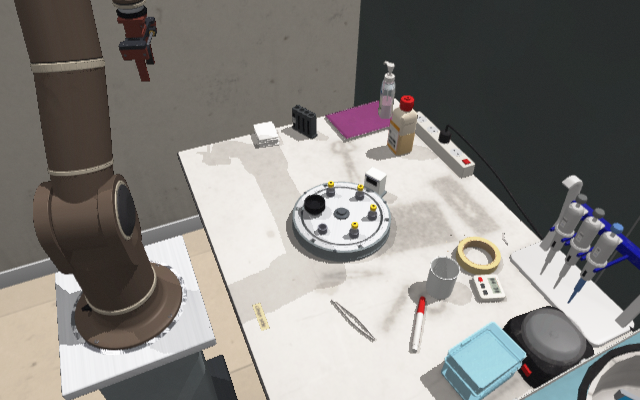

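View pics/top0.png

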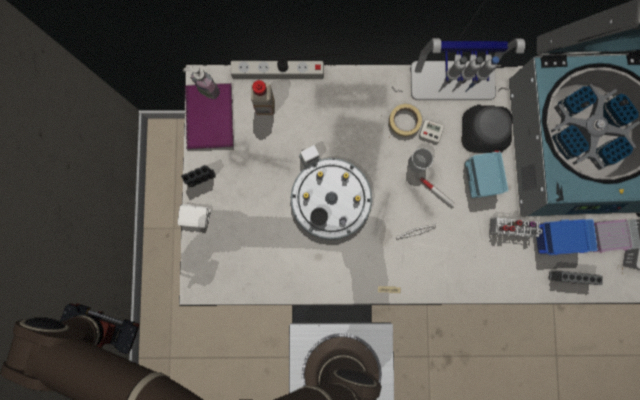

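```bash
cat > h.py <<'E'
import numpy as np
from workcell import r
def cloud(n,d,mask=None):
    c=r.camera_info(n);K,R,t=map(np.array,(c["K"],c["R"],c["t"]))
    m=d>0
    if mask is not None:m&=mask
    v,u=np.nonzero(m);P=np.c_[u,v,np.ones(len(u))]@np.linalg.inv(K).T*d[v,u][:,None]
    return (P-t)@R,u,v
def onplane(n,uv,z):
    c=r.camera_info(n);K,R,t=map(np.array,(c["K"],c["R"],c["t"]))
    C=-R.T@t;w=R.T@np.linalg.inv(K)@[uv[0],uv[1],1];return C+w*(z-C[2])/w[2]
E
python3 - <<'E'
import cv2
from h import *
off=dict(top=(255,125),scene=(250,130))
pts=dict(top=dict(hub=((306,291),49),dishrim=((257,366),70),h1=((155,285),36),h2=((455,300),36),h3=((223,422),36),h4=((388,167),36),h5=((375,428),36),h6=((238,160),36)),
 scene=dict(hub=((368,325),49),dishrim=((258,287),70),))
for n in pts:
    for k,(p,z) in pts[n].items():
        uv=np.array(p)/4+off[n]-.4;print(n,k,np.round(onplane(n,uv,z),1))
for n in ("top","scene"):
    d=np.load(f"pics/{n}0.npy");P,u,v=cloud(n,d)
    s=(np.hypot(P[:,0]-540,P[:,1]-30)<150)&(abs(P[:,2]-36)<6)
    pl=P[s];print(n,"z med",np.median(pl[:,2]),len(pl))
    c,rr=cv2.minEnclosingCircle(pl[:,:2].astype(np.float32));print(c,rr)
    # robust circle from outer edge by angle
    c=np.array(c);a=np.arctan2(*(pl[:,:2]-c).T[::-1]);b=np.digitize(a,np.linspace(-np.pi,np.pi,49))
    e=np.array([pl[b==i][np.argsort(np.hypot(*(pl[b==i][:,:2]-c).T))[-2]][:2] for i in np.unique(b)])
    A=np.c_[2*e,np.ones(len(e))];x=np.linalg.lstsq(A,(e**2).sum(1),rcond=None)[0];print("fit",x[:2],np.sqrt(x[2]+x[:2]@x[:2]))
    s=(np.hypot(P[:,0]-478,P[:,1]-65)<45)&(P[:,2]>60)&(P[:,2]<80);q=P[s];print("rim",q.mean(0),q.min(0),q.max(0),len(q))
    s=(np.hypot(P[:,0]-478,P[:,1]-65)<20)&(P[:,2]<65);q=P[s];print("floor",q.mean(0),q.min(0),q.max(0),len(q))
print(r.camera_info("top"))
E
```

```text
top hub [537.1  27.8  49. ]
top dishrim [477.9  66.   70. ]
top h1 [543.5 144.1  36. ]
top h2 [531.4 -88.1  36. ]
top h3 [437.5  91.7  36. ]
top h4 [635.9 -37.3  36. ]
top h5 [432.6 -25.   36. ]
top h6 [641.5  79.6  36. ]
scene hub [534.8  26.9  49. ]
scene dishrim [476.   66.9  70. ]
top z med 36.27344318408694 4021
(547.87451171875, 35.79716491699219) 139.62466430664062
fit [539.225308    28.35784344] 126.01475474939089
rim [480.31008206  66.36733504  69.14456219] [453.94312718  41.32942489  60.11961607] [505.65089111  92.58347048  78.47081102] 82
floor [477.79993391  65.12553886  54.43702292] [458.26985154  46.82323706  46.99592648] [495.3058038   83.52126093  62.73408208] 132
scene z med 36.050606145955385 4550
(547.375, 31.863712310791016) 141.07568359375
fit [536.2000099   27.47958456] 126.90674190171251
rim [475.16950546  64.26686581  66.79852586] [449.53462277  37.03058241  60.01016125] [503.78167331  93.2514202   74.40540342] 168
floor [478.51370636  65.80596149  49.23937198] [458.64909239  45.97865504  34.53567461] [496.34674268  83.59907457  57.69777633] 114
{'K': array([[468.04549225,   0.        , 317.45440436],
       [  0.        , 468.04549225, 200.80137636],
       [  0.        ,   0.        ,   1.        ]]), 'R': array([[-0.00341808, -0.99991273,  0.01276088],
       [-0.99392391,  0.00199314, -0.11005129],
       [ 0.11001625, -0.01305951, -0.99384399]]), 't': array([  70.89502512,  528.57032794, 1425.33946517])}
```

Call:
drive_tool:
  series:
    - [[-2, -2, 0, -0.1, 0], [-2.5, -3.5, 0, -0.1, 0], [-2.5, -3.5, 0, -0.1, 0], [-2.5, -4, 0, 0, 0], [-2.5, -4, 0, 0, 0]]
  grip_force: 20

```text
t: 1.3
eef_pos: [292.8, 410.2, 236.8]
ee_rot: [0.019, 3.141, 0.001]
force: [0.6, -0.6, -0.9]
grip_width: 51.4
```

Call:
drive_tool:
  series:
    - [[-2.3, -4.3, 1, 0, 0], [-2.3, -4.3, 1, 0, 0], [-2.3, -4.3, 1, 0, 0], [-2.3, -4.3, 1, 0, 0], [-2.3, -4.3, 1, 0, 0]]

```text
t: 1.8
eef_pos: [405.1, 193.6, 186.7]
ee_rot: [0.02, 3.14, 0.001]
force: [0.5, 1.2, -0.0]
grip_width: 11.6
```

Call:
drive_tool:
  series:
    - [[-2.3, -4.3, 1, 0, 0], [-2.3, -4.3, 1, 0, 0], [-2, -3.5, 1, 0, 0], [0, 0, 0, 0, 0], [0, 0, 0, 0, 0]]

```text
t: 2.3
eef_pos: [468.9, 72.9, 156.5]
ee_rot: [-0.024, -3.141, 0.0]
force: [-0.8, 0.2, -0.4]
grip_width: 0.3
```

Call:
drive_tool:
  series:
    - [[-0.9, -0.7, 1.5, 0, 0], [0, 0, 1, 0, 0], [0, 0, 0, 0, 0], [0, 0, 0, 0, 0]]

```text
t: 2.7
eef_pos: [477.1, 67.5, 131.7]
ee_rot: [-0.018, -3.141, -0.0]
force: [-0.0, -0.6, -1.1]
grip_width: 0.7
```

```bash
python3 - <<'E'
from h import *
import cv2
s=r.read_state();print(np.round(s["eef_pos"],1),np.round(s["force"],2))
p,d=r.snapshot("wrist");cv2.imwrite("pics/w1.png",p[:,:,::-1]);np.save("pics/w1.npy",d)
for o in r.trace("wrist","cap_dish")[:1]:
    print(o["confidence"],o["location"]);P,u,v=cloud("wrist",d,o["pixels"]);q=P[(P[:,2]>64)&(P[:,2]<76)]
    print(q.mean(0),q.min(0),q.max(0),len(q))
p,d=r.snapshot("scene");cv2.imwrite("pics/s1.png",cv2.resize(p[130:290,250:450,::-1],None,fx=3.7,fy=3.7,interpolation=2))
E
```

```text
[477.1  67.5 131.7] [-0.04 -0.57 -1.12]
0.91 [321.6, 206.7]
[470.25333585  67.77587334  69.07674984] [450.58162223  41.84278659  64.01745215] [498.1637819   94.24584553  71.47295306] 875
```

View pics/w1.png

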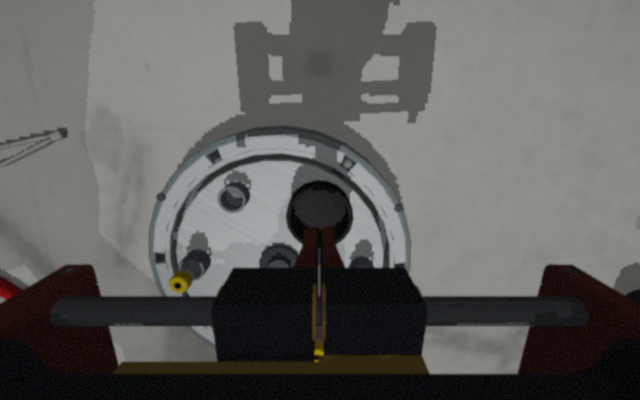

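View pics/s1.png

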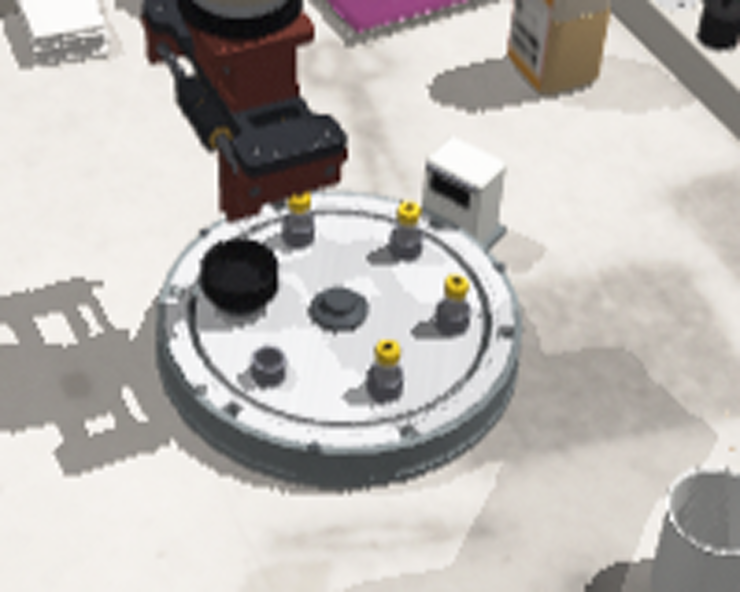

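Call:
drive_tool:
  series:
    - [[0, 0, 2, 0, 0], [0, 0, 2, 0, 0], [0, 0, 1.5, 0, 0], [0, 0, 0, 0, 0]]

```text
t: 3.25
eef_pos: [476.6, 66.4, 75.5]
ee_rot: [-0.02, -3.139, 0.001]
force: [-0.5, 0.6, 0.1]
grip_width: 0.4
```

Call:
drive_tool:
  series:
    - [[0, 0, 0.4, 0, 0], [0, 0, 0.3, 0, 0], [0, 0, 0.2, 0, 0], [0, 0, 0.2, 0, 0]]

```text
t: 3.65
eef_pos: [478.1, 66.5, 66.1]
ee_rot: [0.02, 3.141, 0.001]
force: [-1.4, 0.2, 3.9]
grip_width: 0.4
```

Call:
drive_tool:
  series:
    - [[0, 0, 0.3, 0, 0], [0, 0, 0.3, 0, 0], [0, 0, 0.2, 0, 0], [0, 0, 0, 0, 0]]

```text
t: 4.05
eef_pos: [478.2, 66.6, 57.9]
ee_rot: [0.02, 3.141, 0.001]
force: [-0.9, 0.7, 5.4]
grip_width: 0.6
```

Call:
drive_tool:
  series:
    - [[0, 0, 0.1, 0, 0], [0, 0, 0, 0, 0]]

```text
t: 4.25
eef_pos: [478.5, 67.0, 57.7]
ee_rot: [0.02, 3.14, 0.002]
force: [-2.5, 1.2, 16.6]
grip_width: 0.7
```

Call:
drive_tool:
  series:
    - [[0.3, -0.55, -0.04, 0, 0], [0.26, -0.55, 0, 0, 0], [0.22, -0.57, 0, 0, 0], [0.17, -0.59, 0, 0, 0], [0, 0, 0, 0, 0]]

```text
t: 4.75
eef_pos: [469.0, 43.4, 57.8]
ee_rot: [0.021, 3.139, 0.0]
force: [-0.8, 0.5, 9.8]
grip_width: 0.6
```

Call:
drive_tool:
  series:
    - [[0.13, -0.58, 0, 0, 0], [0.06, -0.61, 0, 0, 0], [0, -0.61, 0, 0, 0], [-0.05, -0.61, 0, 0, 0], [0, 0, 0, 0, 0]]

```text
t: 5.25
eef_pos: [467.6, 19.2, 57.8]
ee_rot: [0.021, 3.139, 0.0]
force: [0.0, -0.5, 10.3]
grip_width: 0.8
```

```bash
cat > look.py <<'E'
from h import *
import cv2,sys
k=sys.argv[1]
s=r.read_state();print(np.round(s["eef_pos"],1),np.round(s["force"],2))
p,d=r.snapshot("wrist");cv2.imwrite(f"pics/w{k}.png",p[:,:,::-1])
for o in r.trace("wrist","cap_dish")[:1]:
    P,u,v=cloud("wrist",d,o["pixels"])
    q=P[(P[:,2]>np.percentile(P[:,2],60))]
    print(o["confidence"],q.min(0),q.max(0),len(q))
    q=P[P[:,2]>52]; e=q[:,:2]
    A=np.c_[2*e,np.ones(len(e))]
    x=np.linalg.lstsq(A,(e**2).sum(1),rcond=None)[0]
    print("circ",x[:2],np.sqrt(x[2]+x[:2]@x[:2]),"angle",np.degrees(np.arctan2(x[1]-27.6,x[0]-537))%360)
p,d=r.snapshot("scene");cv2.imwrite(f"pics/s{k}.png",cv2.resize(p[130:290,250:450,::-1],None,fx=3.7,fy=3.7,interpolation=2))
E
python3 look.py 2
```

```text
[467.6  19.2  57.8] [ 0.04 -0.47 10.25]
0.87 [ 4.38287387e+02 -1.36895071e-01  5.09837409e+01] [478.5018305   52.7487441   89.28330943] 1486
circ [463.98458875  26.3108421 ] 24.09299957015111 angle 181.01150745805836
```

View pics/w2.png

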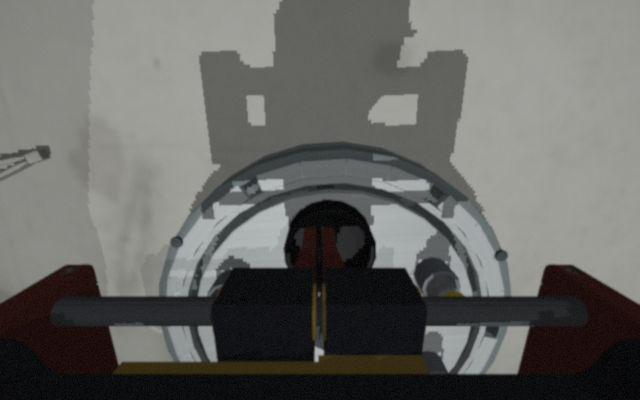

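View pics/s2.png

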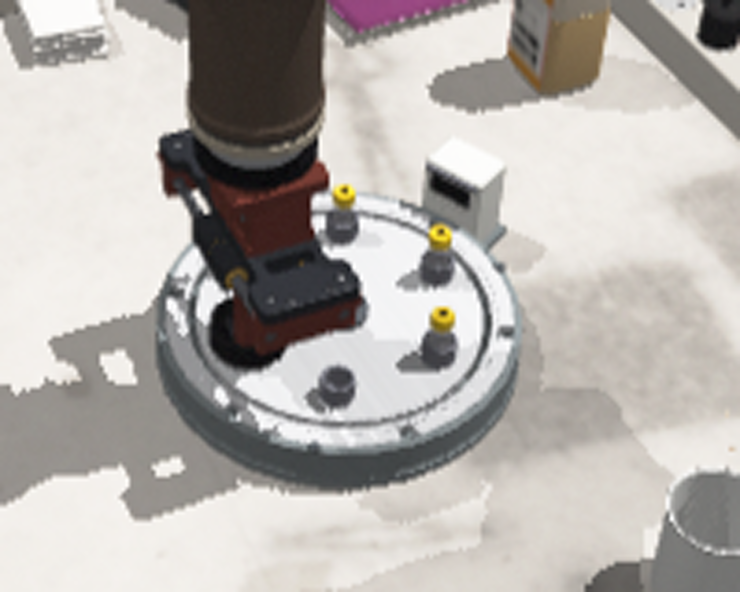

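Call:
drive_tool:
  series:
    - [[-0.09, -0.59, 0, 0, 0], [-0.15, -0.59, 0, 0, 0], [-0.2, -0.58, 0, 0, 0], [-0.25, -0.56, 0, 0, 0], [0, 0, 0, 0, 0]]

```text
t: 5.9
eef_pos: [474.5, -3.9, 57.8]
ee_rot: [0.021, 3.138, 0.0]
force: [0.1, 0.3, 10.2]
grip_width: 0.8
```

Call:
drive_tool:
  series:
    - [[0, 0, -0.6, 0, 0], [0, 0, -0.65, 0, 0], [0, 0, 0, 0, 0]]

```text
t: 6.2
eef_pos: [472.8, -3.5, 70.0]
ee_rot: [0.02, 3.141, 0.0]
force: [1.0, -0.2, -0.1]
grip_width: -0.1
```

```bash
python3 look.py 3
```

```text
[472.8  -3.5  70. ] [ 1.   -0.15 -0.06]
0.7 [442.817073   -21.73196832  50.73807813] [489.68941549  31.08008249  93.09421919] 1607
circ [468.43739661   4.70092039] 24.24433370443854 angle 198.46869547126389
```

View pics/w3.png

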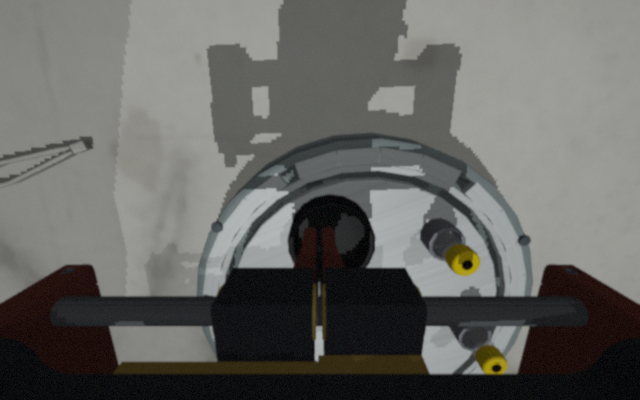

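Call:
drive_tool:
  series:
    - [[-0.04, -0.1, -0.1, 0, 0], [-0.04, -0.1, 0, 0, 0], [-0.04, -0.1, 0, 0, 0], [-0.04, -0.1, 0, 0, 0], [-0.05, -0.1, 0, 0, 0]]

```text
t: 6.85
eef_pos: [474.6, -7.3, 70.4]
ee_rot: [-0.018, -3.141, -0.002]
force: [0.2, 6.4, 0.7]
grip_width: 0.6
```

Call:
drive_tool:
  series:
    - [[-0.03, -0.06, 0, 0, 0], [-0.03, -0.06, 0, 0, 0], [0, 0, 0, 0, 0]]

```text
t: 7.15
eef_pos: [475.7, -10.4, 70.6]
ee_rot: [0.021, 3.141, -0.001]
force: [-0.6, 0.3, 0.7]
grip_width: 0.6
```

Call:
drive_tool:
  series:
    - [[-0.03, -0.06, 0, 0, 0], [0, 0, 0, 0, 0]]

```text
t: 7.35
eef_pos: [475.8, -10.7, 70.5]
ee_rot: [0.021, 3.141, -0.0]
force: [0.6, 0.0, -0.7]
grip_width: 0.2
```

```bash
python3 look.py 4
```

```text
[475.8 -10.7  70.5] [ 0.57  0.02 -0.65]
0.93 [445.82304208 -27.86905065  59.01633862] [489.26039923  24.63196511  71.49458772] 1590
circ [469.17825394  -1.6487196 ] 20.11876698896204 angle 203.3285424867428
```

View pics/w4.png

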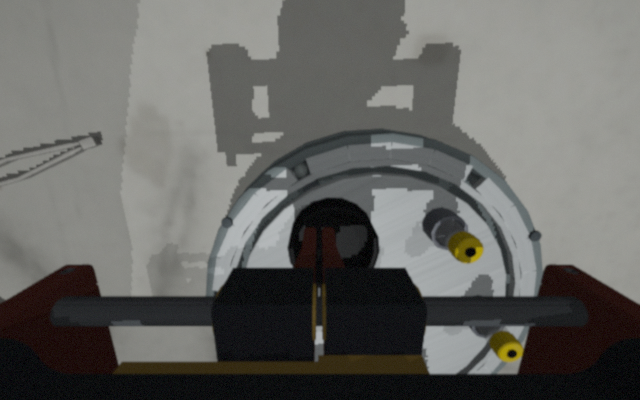

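```bash
python3 - <<'E'
from h import *
import cv2
p,d=r.snapshot("wrist")
o=r.trace("wrist","cap_dish")[0];P,u,v=cloud("wrist",d,o["pixels"])
print(np.histogram(P[:,2],np.arange(34,84,2)))
P,u,v=cloud("wrist",d);s=(np.hypot(P[:,0]-475,P[:,1]+4)<32)&(P[:,2]>56)&(P[:,2]<76)&(P[:,0]<470);q=P[s]
print(np.histogram(q[:,2],np.arange(56,78,2)))
cv2.imwrite("pics/w5.png",cv2.resize(p[120:270,220:420,::-1],None,fx=4,fy=4,interpolation=2))
E
```

```text
(array([  67,   88,   15,    0,    0,    0,    0,    1,   55, 1523,  423,
        130,  113,  121,  114,  113,  154,  949,  119,    0,    1,    2,
          0,    0]), array([34, 36, 38, 40, 42, 44, 46, 48, 50, 52, 54, 56, 58, 60, 62, 64, 66,
       68, 70, 72, 74, 76, 78, 80, 82]))
(array([105, 107, 114, 121, 123, 151, 757, 145,  54,  44]), array([56, 58, 60, 62, 64, 66, 68, 70, 72, 74, 76]))
```

View pics/w5.png

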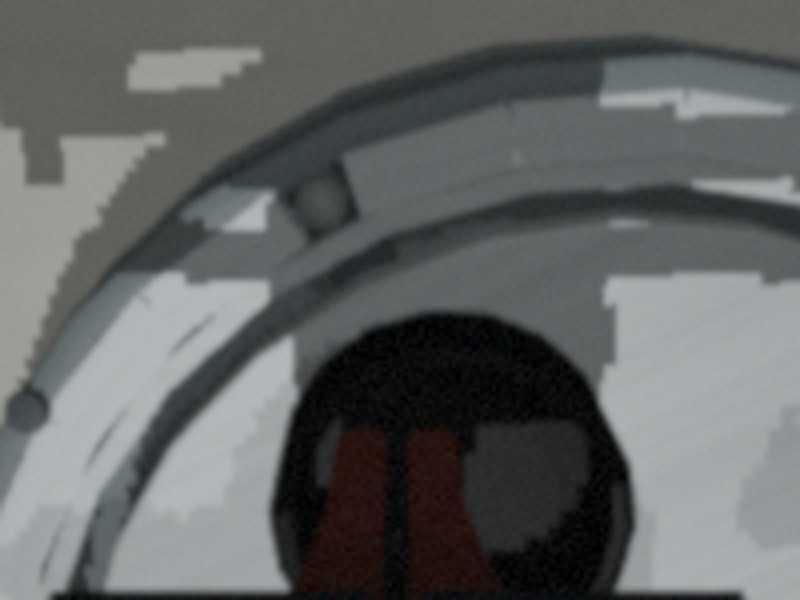

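The floor reads about 53 mm and the rim about 69 mm, so the cap is up. The domed pin shows in the hole at (325,195) in the crop. I'll back off the rim and lift clear.

Call:
drive_tool:
  series:
    - [[0, 0.2, 0, 0, 0], [0.1, 0.2, -0.2, 0, 0], [0, 0.1, -1, 0, 0], [0, 0, -2, 0, 0], [0, 0, -4, 0, 0]]

```text
t: 8.1
eef_pos: [473.2, -5.2, 142.1]
ee_rot: [-0.02, -3.137, 0.001]
force: [-0.3, 0.5, 0.3]
grip_width: 0.6
```

Call:
drive_tool:
  series:
    - [[0, 0, -4, 0, 0], [3, 4, -2, 0, 0], [3, 4, 0, 0, 0], [0, 4, 0, 0, 0], [0, 0, 0, 0, 0]]

```text
t: 8.6
eef_pos: [417.9, 117.6, 202.5]
ee_rot: [0.009, 3.139, 0.004]
force: [0.9, -0.3, -0.4]
grip_width: 0.5
```

Call:
drive_tool:
  series:
    - [[0, 4, 0, 0, 0], [0, 4, 0, 0, 0], [0, 4, 0, 0, 0], [0, 4, 0, 0, 0], [0, 0, 0, 0, 0]]

```text
t: 9.1
eef_pos: [420.0, 277.5, 201.5]
ee_rot: [0.011, 3.141, 0.003]
force: [-0.1, -1.3, -0.5]
grip_width: 0.9
```

```bash
python3 - <<'E'
from h import *
import cv2
s=r.read_state();print(s["t"],np.round(s["eef_pos"],1),np.round(s["force"],2),abs(np.array(s["qvel"])).max())
for n,b in (("top",(255,125,405,275)),("scene",(250,130,450,290))):
    p,d=r.snapshot(n);x0,y0,x1,y1=b
    cv2.imwrite(f"pics/{n}9.png",cv2.resize(p[y0:y1,x0:x1,::-1],None,fx=4,fy=4,interpolation=2)[:600])
    P,u,v=cloud(n,d);q=P[(np.hypot(P[:,0]-474.5,P[:,1]+4)<18)];print(n,"floor z",np.median(q[:,2]))
    for o in r.trace(n,"cap_dish")[:1]:
        X=onplane(n,o["location"],62);print(o["confidence"],X,np.degrees(np.arctan2(X[1]-27.6,X[0]-537))%360)
E
```

```text
9.1 [420.  277.5 201.5] [-0.08 -1.29 -0.55] 0.06248696164157683
top floor z 54.879097157268276
0.73 [469.55983087  -2.9378676   62.        ] 204.36169377126646
scene floor z 54.41090066004381
```

View pics/top9.png

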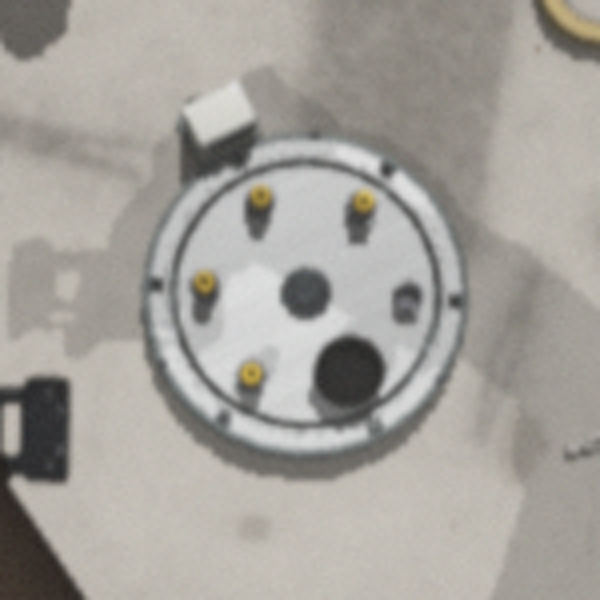

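View pics/scene9.png

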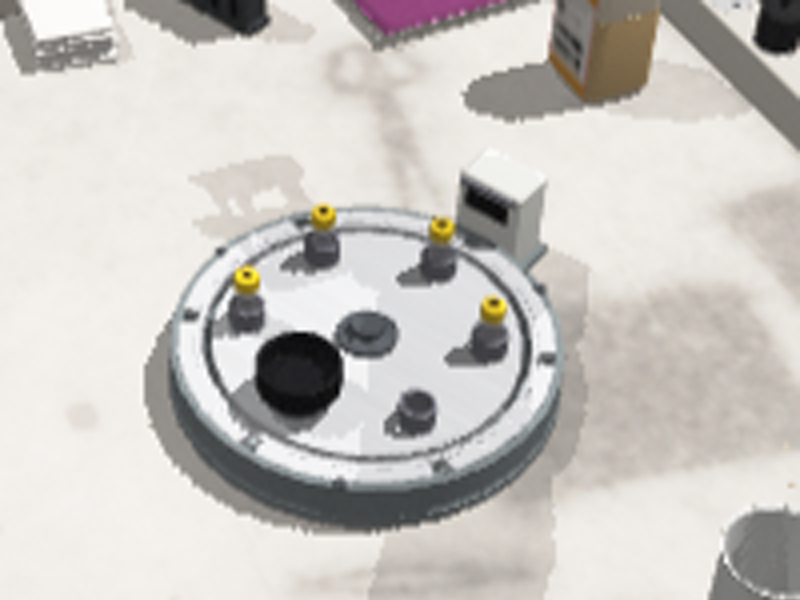

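The dish is now at (349,370) in the top crop, with the pin at its new hole at (375,428). All four yellow caps stand upright at the pocket positions, and the floor is at about 54.5 mm, so the plunger is out.

```bash
python3 -c "
from workcell import r
print(r.sign_off())"
```

```text
the job is handed in; nothing more can be done
None
```

The turntable is one hole further anticlockwise, with the plunger sprung up and its pin in that hole. I handed the job in at about 9.2 s; no verdict was reported.

**What I did:** With shut fingertips I pressed the plunger in, peaking at about 17 N in the readings. I swung the turntable most of the way with it held down. Then I lifted off the dish floor and nudged the rim gently until the pin popped up, backed off the rim and moved the arm clear.

**Last checks:**
- **Plunger:** the dish floor measured about 54.5 mm above the bench, which matches the plunger being fully out. The domed pin showed in the next hole in the wrist picture.
- **Turntable:** in the top picture the dish and the vials stood where a turn of one 60-degree step puts them. The network's cap position gave 204.4° against the 206.8° expected. I put that down to the rough position it reports, since the popped-up pin locks the turntable.
- **Vials:** all four stood upright in their pockets, judged by eye. I did not measure their heights or tilts.
- **Bystanders:** I did not measure these at the end. The arm stayed above them and touched only the cap.
- **Missed check:** in the final scene picture the network did not find the cap, so I judged that picture by eye and by depth.

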